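# Release two token tubes with the spring pedal

## Task

Move the brass tray so that it stands flat under the low end of the chute, so that tubes rolling off the end will drop into it. Then press the spring pedal of the release jig right down to its stop and let it come fully up again, twice, so that exactly two token tubes roll into the tray and the other two stay in the chute. Do not touch the tubes with the robot, and leave the lock cylinder, the cam block and the wrench where they are.

Things in the scene. Friction and masses are not known exactly. Their poses are not given: they have to be found in the camera images.
- jig: Release jig fixed to the table: grey base, open steel chute 104 mm wide, 222 mm long. Origin on the table under the chute's middle line. The chute runs along jig y, rises 12 degrees to +y, lets tubes off at its low end (-y); the pedal is on the -x side. A frame with two blades stands over the chute, 180 mm high, from y = -105 to -10 mm. The base ends at y = -70 mm, 30 mm behind the low edge.
- chute_mouth (a point): Middle of the chute floor's low edge (x 0, y -100, z 58 mm in the jig's frame, axes parallel to it; underside 54 mm up). Tubes drop off towards jig -y and land 20 to 70 mm beyond. A good place for the tray's centre is 50 mm beyond this edge along jig -y, tray parallel to the jig: its 40 mm high rim then passes 14 mm under the chute.
- pedal (a joint): Spring pedal's hinge: 0 = up, 0.30 rad = down on its stop; springs up when let go. Pad middle needs about 4 N at the start, 10 N at the stop. Up: front blade blocks the lowest tube. Down: it lifts and a rear blade holds the next tube; in the last tenth of travel one tube rolls off (hold the pedal down 0.5 s for it). Up again: the next tube rolls to the front blade (0.5 s).
- pedal_pad (a point): Middle of the top of the pedal's ribbed rubber pad, 70 mm (jig x) by 78 mm (jig y); moves with the pedal. The pedal is a plate hinged along jig y at x -72, y 60, z 70 mm in the jig's frame; the pad's middle is 105 mm from the hinge towards -x, about 90 mm above the table when up, 58 mm on the stop.
- tray: Loose square brass tray, 140 x 140 mm, 40 mm high, walls and floor 4 mm, about 0.7 kg. Origin at the centre of its underside, z up; the wooden grip is on its -x side (the side towards the robot).
- tray_grip (a point): Middle of the top of the tray's wooden grip, an upright block 16 mm thick (tray x), 70 mm long (tray y), its top 85 mm above the table, 45 mm above the tray's rim; 78 mm from the tray's centre towards tray -x. Pinch it from above across its thickness.
- tube1: Token tube, aluminium cylinder 44 mm in diameter and 90 mm long, about 0.3 kg; the lowest in the chute at the start. Origin at its centre, its long axis along its x.
- tube2: Same kind of tube, second in the chute.
- tube3: Same kind of tube, third in the chute; it must stay in the chute.
- tube4: Same kind of tube, highest in the chute; it must stay in the chute.
- lock_cylinder: Bystander: nickel lock cylinder standing on its flange, 52 mm in diameter, 62 mm high. Origin at the centre of its underside.
- cam_block: Bystander: steel cam spring block 70 x 60 mm, 54 mm high. Origin at the centre of its underside.
- tension_wrench: Bystander: tension wrench lying flat, 190 mm long, 24 mm thick wooden handle towards its -x. Origin on the table under the joint of handle and shaft, 10 mm in front of the handle's end.
Mind the look-alikes: they are no part of the job. Of the things that look like the tray, the largest one is meant.

How it is judged:
By the outcome, as a careful person would: the job done as asked, in the order asked, and still so for the second after the job is handed in, with the robot touching nothing.
It also fails if it takes over 58 s, if anything falls off the work surface, if the arm or the gripper's body presses on something with over 40 N, if the wrist force passes 120 N, or if a joint passes its speed limit or range.

## Robot

A 6-joint arm with a two-finger parallel gripper is mounted at the origin on the work surface. World frame = base frame: x ahead of the robot, y to its left, z up, the work surface at z = 0. Lengths are in m, angles in degrees, forces in N, time in s.
With the tool pointing down it reaches from about 0.375 to 0.9 m from the base axis. Payload 3.1 kg.
Tool frame: the origin (TCP) lies between the finger pads; the fingertips stand 11 mm ahead of it and the grasp point (between the pads) lies 8 mm behind it; z points along the fingers, y is the line along which they close (so a half turn about z gives the same grasp; the last joint's range is limited). The gripper opens to 87 mm and grips with 3 to 60 N. Pads are 19 mm wide; open, the fingers measure 117 mm over their backs; the gripper's body (75 mm by 190 mm) begins 51 mm behind the grasp point.
Start: joints at [-80.644, 30.224, 82.088, -0, 67.689, -10.227], TCP at [0.21, -0.589, 0.213] pointing down, gripper open.
Joint ranges: [-176.69, 176.69], [-43.24, 126.21], [12.49, 139.97], [-82, 262], [0, 151.66], [-163.58, 163.58]. Speed limits (degrees/s): [159.86, 159.86, 180, 180, 180, 180].

## Interface

Orientations are given as a 3x3 rotation matrix whose columns are the frame's x, y, z axes.
In Python, from rig import bot, viewer, workorder, models gives the robot as it stands.
- The arm moves only by the shell command python3 -m jog 'ROWS'. ROWS is JSON, a list of rows, each a list of 7 numbers: the opening, from 0 (shut) to 1 (fully open), then the shift along the tool's x, y, z in m, then the turn, a rotation vector about the tool's x, y, z in degrees. In form: [[claw, x, y, z, ax, ay, az], ...]. A call has 1 to 20 rows; each row is the pose to reach, as a shift and turn from the pose commanded when the call began, along the tool's axes at that moment; what a row does not reach only later rows make up. A row lasts 1/8 s, in which the tool goes at most 62.5 mm and 10.7 degrees, less where a joint would pass 70% of its speed; a pose out of reach is approached as far as the arm can. A call with a gripper value outside its range is refused whole. The fingers move at their own pace and stop on an object; the grip force is fixed at half the most. Time passes only in rows, so rows that repeat a pose let the fingers close. It gives the time, the measured TCP pose, the force, the opening and the grip force at its end, in the units of the state.
- bot.read_state(): the state, without advancing time (a new reading comes with each control period).
- viewer.capture(name): name is "scene" or "top"; returns (picture, depth): 384x512x3 uint8, blue, green, red; 384x512 float32, m along the optical axis (not along the pixel's ray), 0 where there is no reading.
- viewer.camera_info(name): a dict with "fx", "fy", "cx", "cy" (pixels), "world_to_cam" (4x4, takes a point from world to camera coordinates). Camera axes: x right, y down, z forward; pixel columns grow to the right and rows downward; lengths in m; the calibration is good to about 2 mm. A picture is of the moment at which its call begins. camera_info takes no time and is no camera call.
- workorder.hand_in(): hands the job in; it is judged then, once.
Trained networks look in the newest picture that a camera, given by its name, has taken for a name from the list of things; names that differ only in an ending like _2 or _b are one class to them, and where a whole thing is asked for, a point or a joint stands for the part that bears it (a point fixed in the world has none). Each returns a list of dicts, best first, with "p" (0 to 1); they miss things now and then, are a little off and sometimes report something else, mostly with a low value. They report only what shows in the picture. A call takes as long as a camera call. They do not tell look-alikes from the thing itself.
- models.outline_of(camera, thing): "mask" (384x512 bool, what is visible of it).
- models.tip_of(camera, thing): "xyz" ([x, y, z] in m, in world coordinates, good to about 4 mm: a listed point, or the origin of a listed thing).
The state is a dict: "time_s": time; "joint_positions": joint angles; "qvel": joint speeds; "tau": joint torques, N m; "position": TCP position; "tcp_rot": TCP orientation; "force": force on the tool from outside, world axes, zero at the start; "moment": the same for the moment, N m; "opening": opening from 0.0 (shut) to 1.0 (fully open); "grasp_force": force on a finger pad.
Only numpy, scipy, OpenCV 4.12 (cv2) and the standard library are available. Lean on these libraries where they do the work, as an engineer would, in place of code of your own. Each camera call takes 0.05 s, during which the arm holds its last target. There are 200 camera calls.

## Working session

There is one attempt and no reset: what is moved stays moved. The work goes in short steps, Python scripts to look and compute and a shell command to move; the robot and the scene stay as the last step left them, time stands still between calls to the robot, and variables do not carry over. Pictures are saved under pics/ and viewed, at most 10 in all, crops included, and the job is handed in when it is done.

```bash
mkdir -p pics
cat > h.py <<'E'
import numpy as np, cv2
from rig import bot, viewer, workorder, models
def pts(cam, d, mask=None):
    i=viewer.camera_info(cam); v,u=np.nonzero((d>0)&(mask if mask is not None else True))
    z=d[v,u]; P=np.c_[(u-i["cx"])/i["fx"]*z,(v-i["cy"])/i["fy"]*z,z,np.ones_like(z)]
    return (P@np.linalg.inv(i["world_to_cam"]).T)[:,:3],u,v
def px(cam,p):
    i=viewer.camera_info(cam); c=i["world_to_cam"]@np.r_[p,1]
    return np.round([c[0]/c[2]*i["fx"]+i["cx"],c[1]/c[2]*i["fy"]+i["cy"]],0)
E
python3 - <<'E'
from h import *
im={}
for c in("scene","top"):
    p,d=viewer.capture(c); im[c]=p; np.save(f"d_{c}.npy",d)
    for t in("jig","chute_mouth","pedal_pad","tray","tray_grip","tube1","lock_cylinder","cam_block","tension_wrench"):
        for r in models.tip_of(c,t): print(c,t,round(r["p"],2),np.round(r["xyz"],3),px(c,r["xyz"]))
cv2.imwrite("pics/a.png",cv2.resize(im["scene"],(800,600))); cv2.imwrite("pics/b.png",cv2.resize(im["top"],(800,600)))
E
```

```text
scene jig 0.62 [0.612 0.04  0.002] [290. 233.]
scene chute_mouth 0.62 [ 0.603 -0.055  0.058] [262. 230.]
scene pedal_pad 0.92 [0.438 0.117 0.088] [265. 171.]
scene tray 0.73 [ 0.654 -0.414 -0.002] [151. 341.]
scene tray 0.72 [ 0.552 -0.214  0.002] [199. 267.]
scene tray 0.6 [ 0.322 -0.193 -0.001] [153. 222.]
scene tray_grip 0.95 [ 0.375 -0.229  0.072] [149. 214.]
scene tray_grip 0.91 [ 0.473 -0.223  0.086] [174. 225.]
scene tray_grip 0.85 [ 0.634 -0.471  0.075] [113. 325.]
scene tray_grip 0.73 [ 0.603 -0.007  0.091] [276. 211.]
scene tube1 0.98 [0.614 0.12  0.12 ] [313. 184.]
scene tube1 0.65 [0.611 0.077 0.108] [301. 194.]
scene tube1 0.57 [0.612 0.036 0.099] [291. 203.]
scene tube1 0.52 [ 0.601 -0.004  0.095] [277. 209.]
scene lock_cylinder 0.76 [ 0.404 -0.01   0.002] [224. 207.]
scene cam_block 0.96 [ 0.449 -0.354 -0.001] [124. 273.]
scene tension_wrench 0.61 [ 0.601 -0.053  0.058] [262. 229.]
top jig 0.7 [0.612 0.041 0.001] [237. 165.]
top chute_mouth 0.97 [ 0.602 -0.057  0.058] [274. 165.]
top pedal_pad 0.92 [0.438 0.114 0.087] [206. 229.]
top pedal_pad 0.56 [ 0.449 -0.35   0.002] [386. 226.]
top tray 0.83 [ 0.657 -0.416  0.004] [409. 148.]
top tray 0.58 [ 0.551 -0.212 -0.   ] [332. 188.]
top tray 0.57 [ 0.33  -0.188  0.002] [325. 272.]
top tray_grip 0.82 [ 0.635 -0.469  0.064] [437. 152.]
top tray_grip 0.77 [ 0.374 -0.229  0.064] [345. 256.]
top tray_grip 0.6 [ 0.472 -0.22   0.086] [342. 215.]
top tube1 0.86 [0.617 0.12  0.12 ] [203. 155.]
top tube1 0.69 [0.612 0.078 0.105] [220. 158.]
top tube1 0.64 [ 0.608 -0.008  0.091] [255. 161.]
top lock_cylinder 0.8 [ 0.402 -0.014 -0.002] [258. 245.]
top lock_cylinder 0.43 [ 0.451 -0.352  0.001] [387. 226.]
top cam_block 0.98 [ 0.451 -0.352 -0.002] [386. 226.]
```

View pics/a.png

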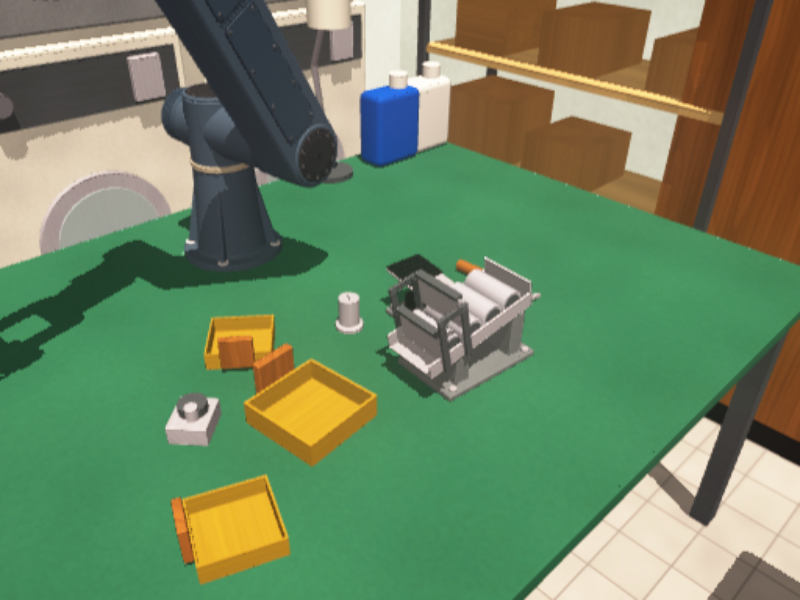

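View pics/b.png

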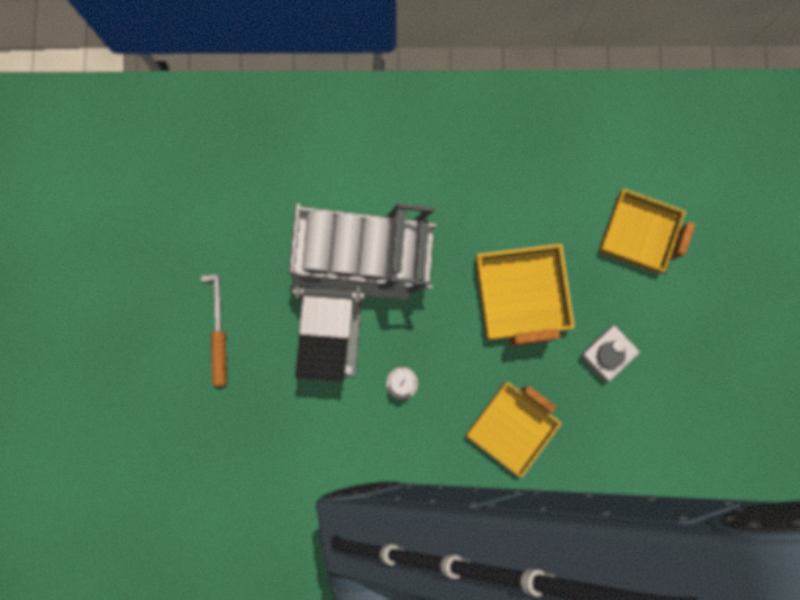

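The scene view (800x600) shows three trays: the largest at about (310,410), the others at (240,340) and (230,530). The jig stands at (460,330). In the top view the large tray is at (525,292) with its grip at (537,337), the chute mouth is on the right at (430,258) and the pedal pad is at (323,357). Next I'll measure poses precisely from depth.

Run:
```python
from h import *
for c in("top","scene"):
    p,d=viewer.capture(c)
    best=[]
    for r in models.outline_of(c,"tray"):
        P,u,v=pts(c,d,r["mask"]); 
        rim=P[(P[:,2]>.034)&(P[:,2]<.046)]
        if len(rim)<10: continue
        rc=cv2.minAreaRect((rim[:,:2]*1000).astype(np.float32)); print(c,"tray",round(r["p"],2),len(rim),np.round(rc[0]),np.round(rc[1]),round(rc[2],1))
    P,u,v=pts(c,d)
    big=P[(abs(P[:,0]-.55)<.12)&(abs(P[:,1]+.213)<.095)]
    rim=big[(big[:,2]>.036)&(big[:,2]<.045)]
    rc=cv2.minAreaRect((rim[:,:2]*1000).astype(np.float32)); print("rimfit",rc)
    g=big[(big[:,2]>.078)&(big[:,2]<.095)]
    print("grip",len(g),np.round(g.mean(0),4),np.median(g[:,2]),cv2.minAreaRect((g[:,:2]*1000).astype(np.float32)))
    pd=P[(abs(P[:,0]-.42)<.06)&(abs(P[:,1]-.115)<.07)&(P[:,2]>.07)]
    print("pedal",len(pd),np.round(pd.mean(0),4),cv2.minAreaRect((pd[:,:2]*1000).astype(np.float32)))
    j=P[(P[:,0]>.5)&(P[:,0]<.72)&(P[:,1]>-.11)&(P[:,1]<.2)]
    b=j[(j[:,2]>.05)]
    print("jig>50",cv2.minAreaRect((b[:,:2]*1000).astype(np.float32)))
    t=[]
    for r in models.outline_of(c,"tube1"):
        Q,_,_=pts(c,d,r["mask"]); Q=Q[Q[:,2]>Q[:,2].max()-.012]
        w,V=np.linalg.eigh(np.cov(Q[:,:2].T)); print("tube",round(r["p"],2),len(Q),np.round(Q.mean(0),3),np.round(V[:,1],3))
    for t in("jig","chute_mouth","pedal_pad","tray_grip"):
        for r in models.tip_of(c,t): print(c,t,round(r["p"],2),np.round(r["xyz"],3))
s=bot.read_state(); print(s["position"],s["tcp_rot"],s["force"],s["time_s"])
```

```text
top tray 0.94 319 [ 543. -216.] [156. 141.] 6.9
top tray 0.87 55 [ 330. -197.] [108. 118.] 52.5
top tray 0.62 77 [ 652. -420.] [119. 109.] 69.0
rimfit ((542.7282104492188, -216.63058471679688), (156.435791015625, 141.15982055664062), 6.936027526855469)
grip 183 [ 0.4727 -0.2245  0.0851] 0.08485509975959671 ((472.88592529296875, -225.22409057617188), (16.00731658935547, 69.58734893798828), 7.040772914886475)
pedal 989 [0.4412 0.1124 0.0895] ((442.7681884765625, 113.56158447265625), (78.53141784667969, 77.96871948242188), 85.28093719482422)
jig>50 ((582.127685546875, 49.72471618652344), (229.2084197998047, 168.9606475830078), 88.03239440917969)
tube 0.94 500 [0.611 0.074 0.129] [-0.997  0.079]
tube 0.9 428 [0.608 0.031 0.121] [-0.996  0.089]
tube 0.66 6 [ 0.594 -0.014  0.181] [-0.995  0.096]
tube 0.61 439 [0.614 0.117 0.139] [-0.996  0.092]
tube 0.33 250 [ 0.605 -0.007  0.183] [-0.997  0.082]
top jig 0.77 [0.612 0.04  0.001]
top chute_mouth 0.76 [ 0.603 -0.058  0.058]
top pedal_pad 0.57 [ 0.6   -0.06   0.057]
top pedal_pad 0.55 [0.438 0.116 0.092]
top tray_grip 0.97 [ 0.371 -0.23   0.0
[... 846 characters left out ...]
0.625 0.11  0.134] [-1.    -0.013]
tube 0.67 40 [0.651 0.031 0.116] [-0.971 -0.24 ]
tube 0.65 112 [ 0.618 -0.009  0.108] [-0.995  0.095]
scene jig 0.75 [ 0.473 -0.222  0.086]
scene jig 0.62 [0.613 0.04  0.001]
scene chute_mouth 0.71 [ 0.599 -0.058  0.056]
scene pedal_pad 0.91 [0.442 0.118 0.09 ]
scene pedal_pad 0.51 [0.613 0.044 0.001]
scene tray_grip 0.95 [ 0.632 -0.47   0.071]
scene tray_grip 0.86 [ 0.372 -0.228  0.069]
scene tray_grip 0.84 [ 0.474 -0.223  0.088]
[ 0.20950247 -0.58880745  0.21264523] [[ 9.42147343e-01  3.35199022e-01 -2.63581577e-05]
 [ 3.35199022e-01 -9.42147342e-01  2.53997568e-05]
 [-1.63192946e-05 -3.27655421e-05 -9.99999999e-01]] [0.29679658 0.07616219 0.65509367] 1.7
```

Heights check out: grip top 85 mm, pad about 90 mm. The jig's yaw is about -5.1° and the tray's about +7°. The tray must shift by (+0.047, +0.1075) and turn by -12.1°. I'll go above the grip first.

```bash
python3 -m jog '[[1,0.368,-0.244,0,0,0,-77.4],[1,0.368,-0.244,0,0,0,-77.4],[1,0.368,-0.244,0,0,0,-77.4],[1,0.368,-0.244,0,0,0,-77.4],[1,0.368,-0.244,0,0,0,-77.4],[1,0.368,-0.244,0,0,0,-77.4],[1,0.368,-0.244,0,0,0,-77.4],[1,0.368,-0.244,0,0,0,-77.4],[1,0.368,-0.244,0,0,0,-77.4],[1,0.368,-0.244,0,0,0,-77.4],[1,0.368,-0.244,0,0,0,-77.4]]'
python3 - <<'E'
from h import *
for c in("top","scene"):
    viewer.capture(c)
    for r in models.tip_of(c,"tray_grip"): print(c,round(r["p"],2),np.round(r["xyz"],3))
s=bot.read_state(); print(np.round(s["position"],4),np.round(s["tcp_rot"],3).tolist(),s["force"],s["joint_positions"])
E
```

```text
time_s: 3.08
position: [0.4737, -0.237, 0.2126]
tcp_rot: [[-0.119, 0.993, -0.0], [0.993, 0.119, -0.0], [-0.0, -0.0, -1.0]]
force: [-0.3, -0.2, 0.4]
opening: 0.999
grasp_force: 0.0
top 0.81 [ 0.474 -0.221  0.085]
top 0.66 [ 0.639 -0.469  0.065]
scene 0.91 [ 0.374 -0.227  0.067]
scene 0.62 [ 0.63  -0.472  0.074]
[ 0.4741 -0.2363  0.2126] [[-0.12, 0.993, -0.0], [0.993, 0.12, 0.0], [0.0, -0.0, -1.0]] [-0.36315875 -0.17628163 -0.23595006] [-3.85869331e+01  2.29020907e+01  9.57305823e+01 -4.92748464e-04
  6.13683666e+01 -4.54817133e+01]
```

```bash
python3 -m jog '[[1,0,0,0.05,0,0,0],[1,0,0,0.1,0,0,0],[1,0,0,0.13,0,0,0],[1,0,0,0.145,0,0,0],[1,0,0,0.152,0,0,0],[1,0,0,0.152,0,0,0],[0,0,0,0.152,0,0,0],[0,0,0,0.152,0,0,0],[0,0,0,0.152,0,0,0],[0,0,0,0.152,0,0,0],[0,0,0,0.152,0,0,0],[0,0,0,0.152,0,0,0]]'
```

```text
time_s: 4.78
position: [0.4744, -0.2356, 0.0606]
tcp_rot: [[-0.122, 0.993, -0.0], [0.993, 0.122, 0.0], [0.0, -0.0, -1.0]]
force: [0.0, -0.0, -0.4]
opening: 0.401
grasp_force: 0.0
```

```bash
python3 -m jog '[[0,0,0,0,0,0,0],[0,0,0,0,0,0,0],[0,0,0,0,0,0,0],[0,0,0,0,0,0,0],[0,0,0,0,0,0,0],[0,0,0,0,0,0,0]]'
```

```text
time_s: 5.52
position: [0.4746, -0.2356, 0.0606]
tcp_rot: [[-0.121, 0.993, 0.0], [0.993, 0.121, -0.0], [-0.0, 0.0, -1.0]]
force: [1.4, 1.1, -0.1]
opening: 0.181
grasp_force: 30.0
```

```bash
python3 -m jog '[[0,0,0,-0.004,0,0,0],[0,0,0,-0.008,0,0,0],[0,0.015,0.012,-0.008,0,0,3],[0,0.03,0.024,-0.008,0,0,6],[0,0.045,0.036,-0.008,0,0,9],[0,0.059,0.0465,-0.008,0,0,12],[0,0.059,0.0465,-0.008,0,0,12],[0,0.059,0.0465,-0.008,0,0,12]]'
python3 - <<'E'
from h import *
from math import *
for c in("top","scene"):
    p,d=viewer.capture(c); cv2.imwrite(f"pics/c_{c}.png",p[60:330,100:460])
    P,u,v=pts(c,d)
    big=P[(abs(P[:,0]-.60)<.10)&(P[:,1]<-.08)&(P[:,1]>-.26)&(P[:,2]<.08)]
    rim=big[(big[:,2]>.03)]
    print(c,cv2.minAreaRect((rim[:,:2]*1000).astype(np.float32)),np.percentile(rim[:,2],[5,50,95]))
    for r in models.tip_of(c,"tray")+models.tip_of(c,"chute_mouth"): print(round(r["p"],2),np.round(r["xyz"],3))
E
```

```text
time_s: 6.52
position: [0.5125, -0.1714, 0.0683]
tcp_rot: [[0.086, 0.996, -0.002], [0.996, -0.086, 0.0], [0.0, -0.002, -1.0]]
force: [-0.4, 0.7, -7.9]
opening: 0.181
grasp_force: 30.1
top ((589.2555541992188, -167.74636840820312), (139.45118713378906, 141.42909240722656), 84.8842544555664) [0.03196759 0.04148017 0.04832301]
0.94 [ 0.587 -0.167  0.006]
0.87 [ 0.657 -0.418  0.005]
0.73 [0.617 0.119 0.118]
0.68 [ 0.603 -0.058  0.06 ]
scene ((586.6502685546875, -166.8369140625), (143.61514282226562, 154.715087890625), 84.45851135253906) [0.03124544 0.04042531 0.0694076 ]
0.74 [ 0.321 -0.194 -0.004]
0.73 [ 0.591 -0.168  0.003]
0.64 [ 0.654 -0.413 -0.003]
0.73 [ 0.602 -0.058  0.059]
```

View pics/c_scene.png

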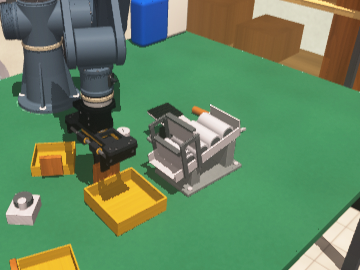

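The picture shows the tray held a little above the table at crop (125,205). It's parallel to the jig with its mouth at (185,180), and the gripper body is clear of the frame. Now I'll slide it in along jig y and lower it.

```bash
python3 -m jog '[[0,0.012,0.002,0,0,0,0],[0,0.024,0.002,0,0,0,0],[0,0.036,0.002,0,0,0,0],[0,0.048,0.003,0,0,0,0],[0,0.060,0.003,0,0,0,0],[0,0.060,0.003,0,0,0,0],[0,0.060,0.003,0.004,0,0,0],[0,0.060,0.003,0.0078,0,0,0],[0,0.060,0.003,0.0078,0,0,0]]'
python3 - <<'E'
from h import *
for c in("top","scene"):
    p,d=viewer.capture(c)
    P,u,v=pts(c,d)
    big=P[(abs(P[:,0]-.60)<.10)&(P[:,1]<-.065)&(P[:,1]>-.2)&(P[:,2]<.07)]
    rim=big[(big[:,2]>.03)&(big[:,2]<.05)]
    print(c,cv2.minAreaRect((rim[:,:2]*1000).astype(np.float32)),np.percentile(rim[:,2],[5,50,95]))
    for r in models.tip_of(c,"tray")+models.tip_of(c,"chute_mouth"): print(round(r["p"],2),np.round(r["xyz"],3))
E
```

```text
time_s: 7.95
position: [0.5218, -0.1124, 0.061]
tcp_rot: [[0.088, 0.996, 0.001], [0.996, -0.088, -0.0], [-0.0, 0.001, -1.0]]
force: [-1.6, -0.1, -2.7]
opening: 0.179
grasp_force: 30.0
top ((664.34375, -131.6179656982422), (123.84970092773438, 40.99238967895508), 65.88470458984375) [0.03319953 0.04023045 0.04502758]
0.92 [ 0.659 -0.416  0.001]
0.66 [ 0.601 -0.105  0.003]
0.52 [0.611 0.041 0.001]
0.28 [0.618 0.12  0.119]
0.82 [ 0.603 -0.056  0.058]
scene ((596.040283203125, -119.16981506347656), (118.77035522460938, 156.7824249267578), 85.82093048095703) [0.0309724  0.0371753  0.04586047]
0.93 [ 0.604 -0.107 -0.001]
0.92 [ 0.653 -0.411 -0.   ]
0.8 [ 0.324 -0.194 -0.001]
0.44 [ 0.602 -0.057  0.056]
0.78 [ 0.602 -0.055  0.058]
```

Tray centre by network and kinematics is about (0.601,-0.107), within a few mm of target. Next I'll release, rise and go over to the pedal.

```bash
python3 -m jog '[[0.5,0,0,0,0,0,0],[0.5,0,0,0,0,0,0],[0.5,0,0,0,0,0,0],[0.5,0,0,0,0,0,0],[0.5,0,0,0,0,0,0],[0.5,0,0,0,0,0,0],[0.5,0,0,-0.02,0,0,0],[0.5,0,0,-0.06,0,0,0],[0.5,0,0,-0.1,0,0,0],[0.5,0,0,-0.14,0,0,0],[0.5,0,0,-0.16,0,0,0],[0.5,0,0,-0.16,0,0,0]]'
python3 - <<'E'
from h import *
im=[]
for c in("top","scene"):
    p,d=viewer.capture(c); im.append(p)
    P,u,v=pts(c,d)
    big=P[(abs(P[:,0]-.58)<.12)&(P[:,1]<-.067)&(P[:,1]>-.2)]
    g=big[(big[:,2]>.078)&(big[:,2]<.095)&(big[:,0]<.55)]; print("grip",len(g),cv2.minAreaRect((g[:,:2]*1000).astype(np.float32)) if len(g) else 0,np.median(g[:,2]))
    for r in models.tip_of(c,"tray")+models.tip_of(c,"tray_grip")+models.tip_of(c,"pedal_pad"): print(c,round(r["p"],2),np.round(r["xyz"],3))
cv2.imwrite("pics/d.png",np.vstack([im[0][80:330,100:500],im[1][80:330,60:460]]))
print(bot.read_state()["position"])
E
```

```text
time_s: 9.75
position: [0.5227, -0.1122, 0.2225]
tcp_rot: [[0.087, 0.996, 0.004], [0.996, -0.087, -0.002], [-0.001, 0.004, -1.0]]
force: [-0.1, -0.2, -1.0]
opening: 0.502
grasp_force: 0.0
grip 51 ((523.5985107421875, -83.30946350097656), (23.697956085205078, 15.575864791870117), 82.96051788330078) 0.08547556046686666
top 0.63 [ 0.328 -0.192  0.002]
top 0.61 [ 0.602 -0.105  0.006]
top 0.59 [ 0.659 -0.418 -0.   ]
top 0.88 [ 0.522 -0.095  0.085]
top 0.86 [ 0.374 -0.23   0.069]
top 0.73 [ 0.608 -0.01   0.093]
top 0.59 [ 0.635 -0.468  0.063]
top 0.79 [0.439 0.112 0.09 ]
top 0.39 [0.619 0.118 0.117]
top 0.29 [0.612 0.035 0.099]
grip 131 ((527.4993286132812, -101.82304382324219), (67.61223602294922, 18.75922966003418), 86.63806915283203) 0.08244267822803031
scene 0.94 [ 0.603 -0.107 -0.001]
scene 0.73 [ 0.652 -0.413  0.002]
scene 0.67 [ 0.326 -0.198 -0.002]
scene 0.81 [ 0.372 -0.229  0.07 ]
scene 0.68 [ 0.522 -0.1    0.083]
scene 0.57 [0.442 0.116 0.088]
scene 0.43 [0.614 0.121 0.118]
[ 0.52121542 -0.11168356  0.21987776]
```

View pics/d.png

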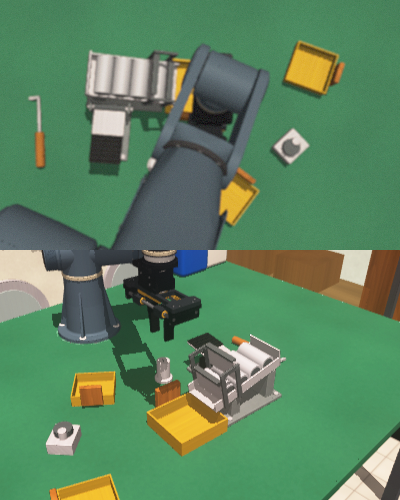

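The tray stands flat under the mouth: lower panel (185,425), upper panel (185,75). All four tubes are still in the chute. I'll move over the pedal, turning the body along jig y and shutting the fingers.

```bash
python3 -m jog '[[0,0.219,-0.100,0,0,0,-90],[0,0.219,-0.100,0,0,0,-90],[0,0.219,-0.100,0,0,0,-90],[0,0.219,-0.100,0,0,0,-90],[0,0.219,-0.100,0,0,0,-90],[0,0.219,-0.100,0,0,0,-90],[0,0.219,-0.100,0,0,0,-90],[0,0.219,-0.100,0,0,0,-90],[0,0.219,-0.100,0,0,0,-90],[0,0.219,-0.100,0,0,0,-90],[0,0.219,-0.100,0,0,0,-90],[0,0.219,-0.100,0,0,0,-90]]'
```

```text
time_s: 11.65
position: [0.4412, 0.115, 0.2208]
tcp_rot: [[-0.996, 0.088, -0.0], [0.088, 0.996, -0.0], [0.0, -0.0, -1.0]]
force: [0.0, 0.5, 1.0]
opening: 0.007
grasp_force: 0.0
```

```bash
python3 -m jog '[[0,0,0,0.05,0,0,0],[0,0,0,0.09,0,0,0],[0,0,0,0.11,0,0,0],[0,0,0,0.12,0,0,0],[0,0,0,0.127,0,0,0],[0,0,0,0.134,0,0,0],[0,0,0,0.134,0,0,0]]'
```

```text
time_s: 12.52
position: [0.4413, 0.1151, 0.0869]
tcp_rot: [[-0.996, 0.087, 0.0], [0.087, 0.996, -0.0], [-0.0, 0.0, -1.0]]
force: [0.4, -0.7, 0.3]
opening: 0.009
grasp_force: 0.0
```

No force where contact was expected, so I'll look.

Run:
```python
from h import *
p,d=viewer.capture("scene"); q,e=viewer.capture("top")
P,u,v=pts("scene",d); s=P[(abs(P[:,0]-.44)<.06)&(abs(P[:,1]-.115)<.06)&(P[:,2]<.1)&(P[:,2]>.03)]
for x in np.arange(.39,.5,.02):
    m=s[abs(s[:,0]-x)<.01]; print(round(x,2),len(m),np.round(np.percentile(m[:,2],[10,50,90]),3) if len(m) else 0)
print(bot.read_state()["force"])
cv2.imwrite("pics/e.png",np.hstack([cv2.resize(p[110:260,200:350],(400,400)),cv2.resize(q[130:280,150:300],(400,400))]))
```

```text
0.39 0 0
0.41 52 [0.083 0.09  0.091]
0.43 74 [0.084 0.089 0.091]
0.45 129 [0.037 0.086 0.091]
0.47 52 [0.077 0.084 0.086]
0.49 29 [0.075 0.077 0.08 ]
[-0.02272547  0.72675757  0.96242286]
```

View pics/e.png

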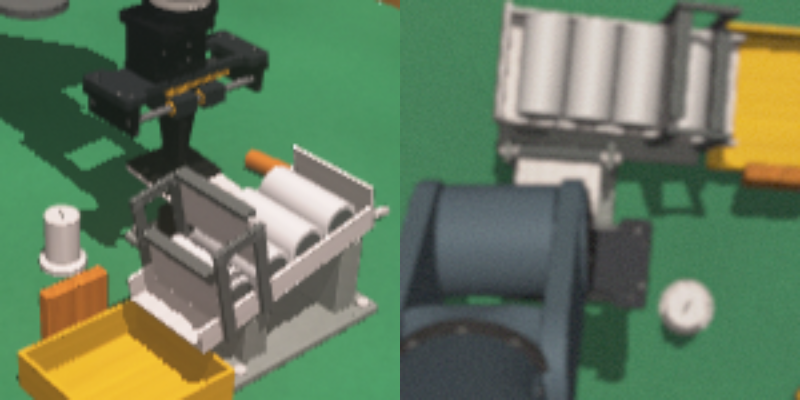

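Run:
```python
from h import *
p,d=viewer.capture("scene"); d0=np.load("d_scene.npy")
for D in(d0,d):
  P,u,v=pts("scene",D)
  r=[]
  for x,y in [(.41,.09),(.41,.14),(.44,.14),(.47,.09),(.47,.13),(.44,.115),(.425,.115)]:
    m=P[(abs(P[:,0]-x)<.008)&(abs(P[:,1]-y)<.008)&(P[:,2]<.14)&(P[:,2]>.03)]; r.append((len(m),np.round(np.median(m[:,2]),3) if len(m) else 0))
  print(r)
# gripper column: lowest points near tool axis
m=P[(abs(P[:,0]-.441)<.02)&(abs(P[:,1]-.115)<.02)&(P[:,2]<.2)]
for z in np.arange(.05,.2,.01):
  k=m[abs(m[:,2]-z)<.005]; print(round(z,2),len(k),np.round(k.mean(0),3) if len(k) else "")
```

```text
[(12, np.float64(0.09)), (7, np.float64(0.09)), (20, np.float64(0.088)), (0, 0), (16, np.float64(0.084)), (18, np.float64(0.088)), (18, np.float64(0.089))]
[(12, np.float64(0.09)), (0, 0), (7, np.float64(0.087)), (0, 0), (18, np.float64(0.085)), (14, np.float64(0.089)), (9, np.float64(0.089))]
0.05 4 [0.451 0.098 0.047]
0.06 0 
0.07 0 
0.08 3 [0.449 0.119 0.084]
0.09 55 [0.441 0.111 0.088]
0.1 25 [0.449 0.111 0.099]
0.11 34 [0.448 0.109 0.109]
0.12 26 [0.449 0.11  0.119]
0.13 38 [0.45  0.109 0.13 ]
0.14 39 [0.451 0.109 0.14 ]
0.15 25 [0.45  0.105 0.149]
0.16 0 
0.17 0 
0.18 1 [0.458 0.119 0.183]
0.19 0 
0.2 0
```

The pad hasn't moved and the tips look level with it. I'll continue gently, watching the force.

```bash
python3 -m jog '[[0,0,0,0.003,0,0,0],[0,0,0,0.006,0,0,0],[0,0,0,0.006,0,0,0]]'; python3 -m jog '[[0,0,0,0.003,0,0,0],[0,0,0,0.006,0,0,0],[0,0,0,0.006,0,0,0]]'
python3 - <<'E'
from h import *
p,d=viewer.capture("scene")
P,u,v=pts("scene",d)
for x,y in [(.41,.09),(.44,.14),(.47,.13),(.425,.115)]:
    m=P[(abs(P[:,0]-x)<.008)&(abs(P[:,1]-y)<.008)&(P[:,2]<.14)&(P[:,2]>.03)]; print(len(m),np.round(np.median(m[:,2]),3) if len(m) else 0)
print(bot.read_state()["force"])
E
```

```text
time_s: 13.05
position: [0.4413, 0.1151, 0.0808]
tcp_rot: [[-0.996, 0.087, 0.0], [0.087, 0.996, 0.0], [-0.0, 0.0, -1.0]]
force: [-0.6, -0.2, 0.2]
opening: 0.003
grasp_force: 0.2
time_s: 13.42
position: [0.4404, 0.1151, 0.0749]
tcp_rot: [[-0.996, 0.087, -0.001], [0.087, 0.996, 0.0], [0.001, -0.0, -1.0]]
force: [-2.1, -0.4, 4.1]
opening: 0.006
grasp_force: 2.1
14 0.083
9 0.083
18 0.081
8 0.085
[-1.29666047  0.54263569  5.55489132]
```

Contact came at TCP z about 0.079, so shut fingers reach less far than when open. I'll press on toward the stop.

```bash
python3 -m jog '[[0,0,0,0.006,0,0,0],[0,0,0,0.012,0,0,0],[0,0,0,0.018,0,0,0],[0,0,0,0.022,0,0,0],[0,0,0,0.022,0,0,0]]'
```

```text
time_s: 14.1
position: [0.4397, 0.1152, 0.0532]
tcp_rot: [[-0.996, 0.087, -0.003], [0.087, 0.996, 0.0], [0.003, -0.0, -1.0]]
force: [-3.6, 0.0, 9.9]
opening: 0.004
grasp_force: 5.6
```

```bash
python3 -m jog '[[0,0,0,0.002,0,0,0],[0,0,0,0.004,0,0,0],[0,0,0,0.004,0,0,0]]'
```

```text
time_s: 14.48
position: [0.44, 0.1152, 0.05]
tcp_rot: [[-0.996, 0.087, -0.001], [0.087, 0.996, 0.0], [0.001, -0.0, -1.0]]
force: [-3.8, -0.3, 16.5]
opening: 0.005
grasp_force: 8.5
```

```bash
python3 -m jog '[[0,0,0,0.002,0,0,0],[0,0,0,0.002,0,0,0],[0,0,0,0.002,0,0,0],[0,0,0,0.002,0,0,0],[0,0,0,0.002,0,0,0]]'
python3 - <<'E'
from h import *
p,d=viewer.capture("scene"); q,e=viewer.capture("top")
P,u,v=pts("scene",d)
for x,y in [(.41,.09),(.44,.14),(.47,.13),(.425,.115)]:
    m=P[(abs(P[:,0]-x)<.008)&(abs(P[:,1]-y)<.008)&(P[:,2]<.14)&(P[:,2]>.03)]; print(len(m),np.round(np.median(m[:,2]),3) if len(m) else 0)
for c in("top","scene"):
  for r in models.tip_of(c,"tube1"): print(c,round(r["p"],2),np.round(r["xyz"],3))
cv2.imwrite("pics/f.png",np.hstack([cv2.resize(p[110:310,160:360],(400,400)),cv2.resize(q[100:300,170:370],(400,400))]))
E
```

```text
time_s: 15.1
position: [0.4401, 0.1152, 0.0495]
tcp_rot: [[-0.996, 0.087, -0.0], [0.087, 0.996, -0.0], [0.0, -0.0, -1.0]]
force: [-7.0, -0.5, 32.3]
opening: 0.003
grasp_force: 16.3
5 0.05
6 0.056
9 0.061
0 0
top 0.73 [0.613 0.081 0.104]
top 0.7 [0.609 0.036 0.101]
top 0.65 [ 0.596 -0.15   0.028]
top 0.57 [0.617 0.121 0.117]
scene 0.86 [0.61  0.119 0.12 ]
scene 0.71 [ 0.592 -0.146  0.026]
scene 0.57 [0.612 0.078 0.108]
scene 0.54 [0.611 0.036 0.1  ]
```

View pics/f.png

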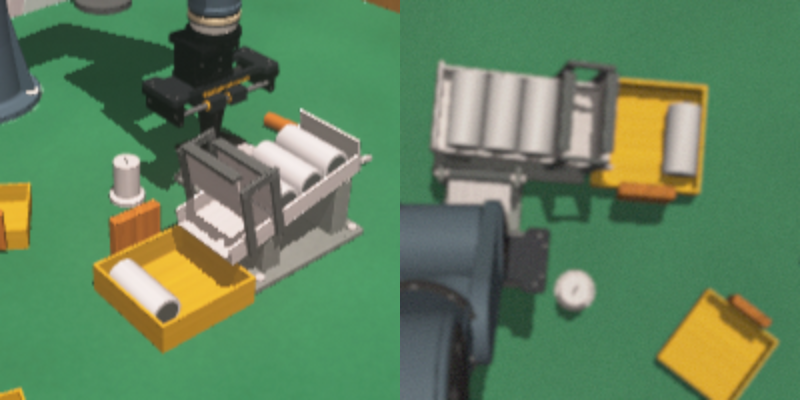

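One tube lies in the tray at (680,140) and (145,290), three are held in the chute, and the pedal is on its stop. Releasing fully and waiting.

```bash
python3 -m jog '[[0,0,0,-0.008,0,0,0],[0,0,0,-0.018,0,0,0],[0,0,0,-0.028,0,0,0],[0,0,0,-0.038,0,0,0],[0,0,0,-0.048,0,0,0],[0,0,0,-0.048,0,0,0],[0,0,0,-0.048,0,0,0],[0,0,0,-0.048,0,0,0],[0,0,0,-0.048,0,0,0],[0,0,0,-0.048,0,0,0],[0,0,0,-0.048,0,0,0]]'
python3 - <<'E'
from h import *
p,d=viewer.capture("scene"); viewer.capture("top")
P,u,v=pts("scene",d)
for x,y in [(.41,.09),(.44,.14),(.47,.13),(.425,.115)]:
    m=P[(abs(P[:,0]-x)<.008)&(abs(P[:,1]-y)<.008)&(P[:,2]<.14)&(P[:,2]>.03)]; print(len(m),np.round(np.median(m[:,2]),3) if len(m) else 0)
for c in("top","scene"):
  for r in models.tip_of(c,"tube1"): print(c,round(r["p"],2),np.round(r["xyz"],3))
E
```

```text
time_s: 16.68
position: [0.4412, 0.1151, 0.0948]
tcp_rot: [[-0.996, 0.087, -0.0], [0.087, 0.996, 0.0], [0.0, 0.0, -1.0]]
force: [0.3, -1.0, 0.8]
opening: 0.006
grasp_force: 0.0
12 0.091
10 0.088
16 0.084
14 0.09
top 0.87 [ 0.596 -0.147  0.026]
top 0.86 [ 0.608 -0.006  0.09 ]
top 0.65 [0.614 0.076 0.108]
top 0.61 [0.61  0.033 0.096]
scene 0.78 [ 0.592 -0.148  0.026]
scene 0.59 [0.611 0.073 0.112]
scene 0.53 [ 0.609 -0.005  0.094]
scene 0.43 [0.608 0.031 0.1  ]
```

The pedal is up and the queue has advanced. Second press.

```bash
python3 -m jog '[[0,0,0,0.012,0,0,0],[0,0,0,0.020,0,0,0],[0,0,0,0.026,0,0,0],[0,0,0,0.032,0,0,0],[0,0,0,0.038,0,0,0],[0,0,0,0.042,0,0,0],[0,0,0,0.045,0,0,0],[0,0,0,0.047,0,0,0],[0,0,0,0.0475,0,0,0],[0,0,0,0.0475,0,0,0],[0,0,0,0.0475,0,0,0],[0,0,0,0.0475,0,0,0],[0,0,0,0.0475,0,0,0]]'
python3 - <<'E'
from h import *
viewer.capture("top")
for r in models.tip_of("top","tube1"): print(round(r["p"],2),np.round(r["xyz"],3))
E
```

```text
time_s: 18.5
position: [0.4403, 0.1152, 0.0495]
tcp_rot: [[-0.996, 0.087, 0.0], [0.087, 0.996, -0.0], [-0.0, 0.0, -1.0]]
force: [-5.5, 0.1, 30.6]
opening: 0.006
grasp_force: 16.0
0.98 [0.615 0.08  0.11 ]
0.75 [ 0.595 -0.15   0.027]
0.71 [0.609 0.035 0.097]
0.6 [ 0.6   -0.107  0.023]
```

The second tube is in the tray, two remain. Releasing and retreating upward.

```bash
python3 -m jog '[[0,0,0,-0.008,0,0,0],[0,0,0,-0.018,0,0,0],[0,0,0,-0.028,0,0,0],[0,0,0,-0.038,0,0,0],[0,0,0,-0.055,0,0,0],[0,0,0,-0.09,0,0,0],[0,0,0,-0.13,0,0,0],[0,0,0,-0.16,0,0,0],[0,0,0,-0.16,0,0,0],[0,0,0,-0.16,0,0,0],[0,0,0,-0.16,0,0,0],[0,0,0,-0.16,0,0,0]]'
python3 - <<'E'
from h import *
p,d=viewer.capture("scene"); q,e=viewer.capture("top")
for c in("top","scene"):
  for t in("tube1","tray","pedal_pad","lock_cylinder","cam_block"):
    for r in models.tip_of(c,t): print(c,t,round(r["p"],2),np.round(r["xyz"],3))
cv2.imwrite("pics/g.png",np.hstack([cv2.resize(p[110:310,160:360],(400,400)),cv2.resize(q[100:300,170:370],(400,400))]))
E
```

```text
time_s: 20.1
position: [0.4405, 0.115, 0.2063]
tcp_rot: [[-0.996, 0.087, -0.003], [0.087, 0.996, -0.0], [0.003, -0.0, -1.0]]
force: [-0.3, 0.1, -0.2]
opening: 0.005
grasp_force: 0.0
top tube1 0.96 [ 0.6   -0.105  0.023]
top tube1 0.87 [ 0.607 -0.01   0.086]
top tube1 0.75 [0.611 0.035 0.1  ]
top tube1 0.71 [ 0.594 -0.149  0.028]
top tray 0.93 [ 0.33  -0.192  0.004]
top tray 0.72 [ 0.598 -0.104  0.002]
top tray 0.57 [ 0.657 -0.416  0.003]
top lock_cylinder 0.78 [ 0.399 -0.01  -0.003]
scene tube1 0.89 [ 0.589 -0.144  0.026]
scene tube1 0.7 [ 0.604 -0.009  0.091]
scene tube1 0.62 [0.607 0.033 0.105]
scene tube1 0.6 [ 0.596 -0.105  0.028]
scene tray 0.68 [ 0.321 -0.194 -0.001]
scene tray 0.61 [ 0.655 -0.41  -0.001]
scene tray 0.55 [ 0.606 -0.107  0.001]
scene pedal_pad 0.86 [0.441 0.116 0.089]
scene lock_cylinder 0.9 [ 0.402 -0.009  0.002]
scene cam_block 0.62 [ 0.445 -0.357  0.001]
```

View pics/g.png

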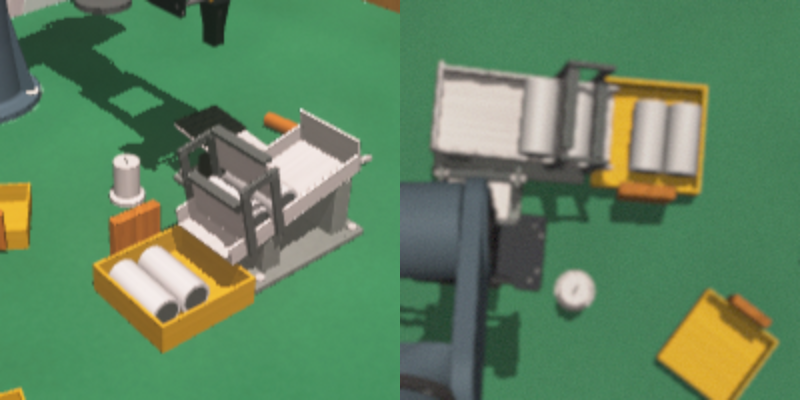

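The picture shows two tubes in the tray at (650–685,138), two still in the chute at (540–585,118), the pedal up and the robot clear.

```bash
python3 -c "
from rig import workorder; print(workorder.hand_in())"
```

```text
the job is handed in; nothing more can be done
None
```

I handed the job in at about 20 s: the large brass tray stands flat under the chute with exactly two tubes in it, two tubes remain in the chute, the pedal is fully up, and the robot is clear of everything.

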